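# Lock a blow-off nozzle into the bench air outlet

### The arm

A 7-joint arm with a two-finger parallel gripper is mounted at the origin on the work surface. World frame = base frame: x ahead of the robot, y to its left, z up, the work surface at z = 0. Lengths are in m, angles in rad, forces in N, time in s.
With the tool pointing down it reaches from about 0.35 to 0.9 m from the base axis. Payload 8.1 kg.
Tool frame: the origin (TCP) lies on the mounting face of the last link; the fingertips stand 178 mm ahead of it and the grasp point (between the pads) lies 159 mm ahead of it; z points along the fingers, y is the line along which they close (so a half turn about z gives the same grasp; the last joint's range is limited). The gripper opens to 92 mm and grips with 3 to 60 N. Pads are 19 mm wide; open, the fingers measure 130 mm over their backs; the gripper's body (75 mm by 190 mm) begins 47 mm behind the grasp point.
Start: joints at [1.166, 0.434, 0.025, 1.573, -0.012, 1.134, -0.075], TCP at [0.186, -0.597, 0.405] pointing down, gripper open.
Joint ranges: [-2.62, 2.62], [-0.44, 2.09], [-1.27, 1.32], [0.08, 2.57], [-1.32, 4.46], [0.12, 2], [-2.74, 2.74]. Speed limits (rad/s): [2.22, 2.22, 3.01, 3.01, 3.14, 3.14, 3.14].

### API

Orientations are given as a rotation vector (axis times angle).
In Python, from station import arm, claw, kin, get_state, camera, workorder, boxes_of, masks_of gives the robot as it stands. The module is installed in compiled form; this text tells all that it offers. Calls block until the motion is done:
- arm.goto(position, orientation): joint-space move of the TCP to a pose.
- arm.line_to(position, speed=0.15, rot=None, max_force=None): straight line of the TCP; rot=None keeps the orientation; speed is the mean speed in m/s. With max_force (N) it stops when the force on the tool has changed by that much, and returns True; else False.
- arm.move_j(angles): joint-space move.
- claw.gripper_open() and claw.grab(strength=None): open the fingers fully, or close them until they stop; strength is the grip in N (None keeps the last).
- arm.wait(seconds).
- kin.inverse_kinematics(position, orientation): joint angles nearest the present ones, or None.
- get_state(): the state.
- camera(name): name is "side" or "top"; returns a dict with "image" (480x640x3 uint8, red, green, blue), "fx", "fy", "cx", "cy" (pixels), "D" ([k1, k2, p1, p2, k3] as OpenCV has them; the pictures are not rectified), "cam_to_world" (4x4, takes a point from camera to world coordinates). Camera axes: x right, y up, looking along -z (the intrinsics and any distortion apply to the point x, -y, -z); pixel columns grow to the right and rows downward; lengths in m; the calibration is good to about 2 mm. A picture is of the moment at which its call begins. There is no depth.
A pose or a line that the arm cannot do raises arm.IKError and nothing moves.
- workorder.sign_off(): hands the job in; it is judged then, once.
Trained networks look in a picture, given as the dict that the camera call returned (one of the last four; its "shot" number tells which), for a name from the list of things; names that differ only in an ending like _2 or _b are one class to them, and where a whole thing is asked for, a point or a joint stands for the part that bears it (a point fixed in the world has none). Each returns a list of dicts, best first, with "conf" (0 to 1); they miss things now and then, are a little off and sometimes report something else, mostly with a low value. They report only what shows in the picture. A call takes as long as a camera call. They do not tell look-alikes from the thing itself.
- boxes_of(picture, target): "point" ([x, y, z] in m, in world coordinates, good to about 4 mm: the middle of the surface that is visible of it).
- masks_of(picture, target): "pixels" (480x640 bool, what is visible of it).
The state is a dict: "time_s": time; "q": joint angles; "dq": joint speeds; "effort": joint torques, N m; "position": TCP position; "ee_rot": TCP orientation; "contact_force": force on the tool from outside, world axes, zero at the start; "ft_torque": the same for the moment, N m; "finger_gap": opening from 0.0 (shut) to 1.0 (fully open); "gripper_force": force on a finger pad.
Only numpy, scipy, OpenCV 4.12 (cv2) and the standard library are available. Lean on these libraries where they do the work, as an engineer would, in place of code of your own. Each camera call takes 0.05 s, during which the arm holds its last target. There are 200 camera calls.

### The job

Take the air nozzle out of its wooden rest and push its stem straight down into the push-fit socket of the air outlet until you feel it pass the catch and lock, without ramming it into the soft seal below. Then give it a steady pull straight up, about 10 N, to prove that the catch holds it, and let go, leaving the nozzle locked upright in the socket. Leave the jars, the screwdriver and the stopper alone.

Things in the scene. Friction and masses are not known exactly. Their poses are not given: they have to be found in the camera images.
- nozzle: Metal air nozzle, 125 mm, 110-200 g, round, upright in the rest at the start. Origin: centre of its underside (foot); z up its axis. From the foot up: cone of diameter 13 mm growing to 20 mm at 5 mm, locking bead of 20 mm up to 8 mm, neck of 14 mm up to 60 mm, grip barrel of 22 mm from 60 to 108 mm (grip it at about 88 mm), tip tapering to 8 mm at 125 mm.
- rest: Fixed wooden block 90 x 90 x 45 mm, origin under its centre, with one round hole of 23 mm diameter, 25 mm deep, in the middle of its top; the nozzle stands in it.
- outlet: Air outlet fixed to the bench: aluminium base 100 x 80 x 30 mm, on it an upright steel socket of 40 mm diameter up to 86 mm height, then a black ring of 33 mm diameter up to the mouth at 92 mm. Origin under the base's centre; the socket's axis is z. A short brass pipe stub leaves the base on the +x side.
- mouth (a point): Centre of the socket's mouth, 92 mm above the bench; bore 23 mm. The sprung catch inside lies at an unknown depth, invisible and different each time: the foot meets it 16 to 40 mm below the mouth, the bead spreads its jaws against some 4 to 10 N, and they snap shut above the bead 8 mm after first contact (foot 24 to 48 mm below the mouth). Before that it is not locked.
- jar_a: Square green glass jar, 75 x 75 x 136 mm, bystander. Origin under its centre.
- jar_b: Square green glass jar, 75 x 75 x 136 mm, bystander. Origin under its centre.
- driver: Screwdriver with a wooden handle, 170 mm long, lying along its x axis, bystander.
- stopper: Green glass jar stopper, 44 mm diameter, 42 mm tall, bystander. Origin under its centre.
- seal (a joint): Soft seal inside the socket, under the catch, out of sight: metres it is pressed down by the foot, 0 at rest. The foot meets it 1 mm after the catch has snapped shut; it takes about 2 N plus 8 N per mm. It is damaged beyond 2.5 mm (about 22 N).
- catch_a (a joint): Spring mount of one of the two jaws of the catch, inside the socket, out of sight: metres it is drawn up, 0 at rest. Pulling up a locked nozzle takes up about 1 mm of play (more while the seal is pressed), then lifts both jaws: this starts at about 4 N and takes 7 N at 2 mm; over 8 mm (16 N) is too much. They spring back when let go. An unlocked nozzle comes up with under 3 N.
- catch_b (a joint): The same for the other jaw, oppopoint.
Not all that is in view belongs to the job. Of the things that look like the outlet, take the one that is farthest to the robot's left at the start.

How it is judged:
On the way, in this order (a step that is already met when the one before it is completed fails the run):
1. the nozzle's foot is at least 23 mm down inside the socket, upright (z of nozzle in the frame of mouth below -0.023 m and horizontal distance between nozzle and mouth below 0.004 m and angle between nozzle's own z axis and vertical below 0.15 rad), for 0.1 s.
2. pulling up on the locked nozzle lifts both jaws of the catch on their springs by at least 1.5 mm (about 6 N) while the nozzle stays in (value of joint each of catch_a, catch_b above 0.0015 m and z of nozzle in the frame of mouth below -0.014 m), for 0.1 s.
At the end, for the whole second after the job is handed in: The nozzle is locked in the socket: its foot at least 22 mm below the mouth and within 4 mm of its axis, upright within 0.12 rad, at rest, with both jaws of the catch back down (less than 1 mm up) (z of nozzle in the frame of mouth below -0.022 m and horizontal distance between nozzle and mouth below 0.004 m and angle between nozzle's own z axis and vertical below 0.12 rad and value of joint each of catch_a, catch_b below 0.001 m and linear speed of nozzle below 0.02 m/s); the robot touches nothing.
It fails at once if the nozzle is rammed, wedged or yanked: the seal pressed more than 2.5 mm (22 N), the catch pulled up more than 8 mm (16 N), or more than 35 N between nozzle and socket wall or rim (value of joint seal above 0.0025 m or value of joint any of catch_a, catch_b above 0.008 m or contact force between nozzle and outlet above 35 N).
It fails at once if a bystander is moved more than 20 mm (distance of any of jar_a, jar_b, driver, stopper from where it was at the start of the episode above 0.02 m).
It also fails if it takes over 45 s, if anything falls off the work surface, if the arm or the gripper's body presses on something with over 40 N, if the wrist force passes 120 N, or if a joint passes its speed limit or range.

## Working session

There is one attempt and no reset: what is moved stays moved. The work goes in short steps, each a Python script; the robot and the scene stay as the last script left them, time stands still between calls to the robot, and variables do not carry over. Pictures are saved under pics/ and viewed, at most 10 in all, crops included, and the job is handed in when it is done.

```bash
mkdir -p pics; python3 - <<'E'
from station import *
import cv2,numpy as np
for n in ("top","side"):
    p=camera(n); cv2.imwrite(f"pics/{n}0.png",p["image"][:,:,::-1])
    print(n,p["fx"],p["fy"],p["cx"],p["cy"],p["D"]);print(np.round(p["cam_to_world"],4).tolist())
    for t in ("nozzle","rest","outlet","jar_a","driver","stopper"):
        print(t,[(np.round(b["point"],3).tolist(),round(b["conf"],2)) for b in boxes_of(p,t)])
s=get_state();print(s["time_s"],s["ee_rot"],s["position"],s["contact_force"])
E
```

```text
top 457.14478821655376 457.14478821655376 320.013925372577 244.93308221942425 [-0.10661468  0.          0.          0.          0.        ]
[[0.0052, 0.9933, -0.1159, 0.4549], [-0.9999, 0.007, 0.015, 0.0218], [0.0157, 0.1158, 0.9932, 0.9992], [0.0, 0.0, 0.0, 1.0]]
nozzle [([0.54, 0.173, 0.124], 0.64)]
rest [([0.538, 0.167, 0.046], 0.97)]
outlet [([0.575, -0.151, 0.028], 0.72), ([0.412, -0.253, 0.028], 0.59)]
jar_a [([0.47, 0.383, 0.1], 0.79), ([0.546, -0.371, 0.1], 0.75)]
driver [([0.447, -0.004, 0.025], 0.88)]
stopper [([0.692, -0.034, 0.016], 0.89)]
side 536.1829432301126 536.1829432301126 305.47868298502675 233.50235937769887 [0.02623527 0.         0.         0.         0.        ]
[[0.99, 0.0841, -0.1134, 0.4093], [-0.14, 0.6911, -0.7091, -0.7592], [0.0187, 0.7179, 0.6959, 0.8359], [0.0, 0.0, 0.0, 1.0]]
nozzle [([0.537, 0.171, 0.098], 0.7)]
rest [([0.54, 0.15, 0.046], 0.61)]
outlet [([0.41, -0.282, 0.031], 0.91), ([0.574, -0.174, 0.032], 0.59), ([0.441, -0.007, 0.016], 0.5)]
jar_a [([0.464, 0.373, 0.083], 0.89), ([0.547, -0.41, 0.1], 0.86)]
driver [([0.446, -0.01, 0.02], 0.8)]
stopper [([0.699, -0.041, 0.015], 0.6), ([0.574, -0.172, 0.029], 0.52)]
0.7 [3.10587425e+00 4.72066979e-01 2.74805113e-05] [ 0.18574463 -0.59676359  0.40476593] [-0.9940832   0.20742798  0.24905327]
```

View pics/top0.png

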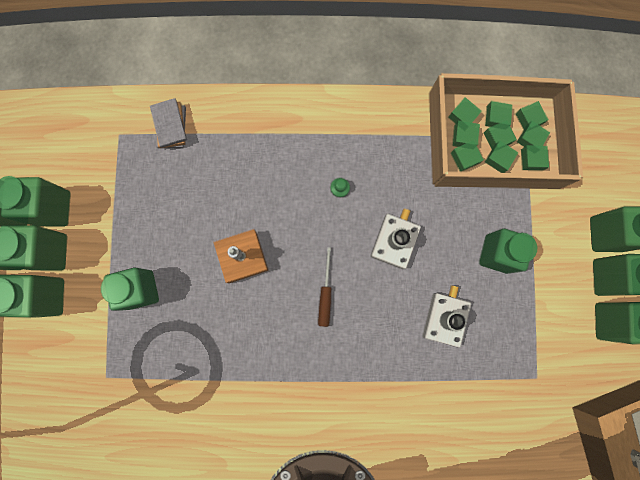

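View pics/side0.png

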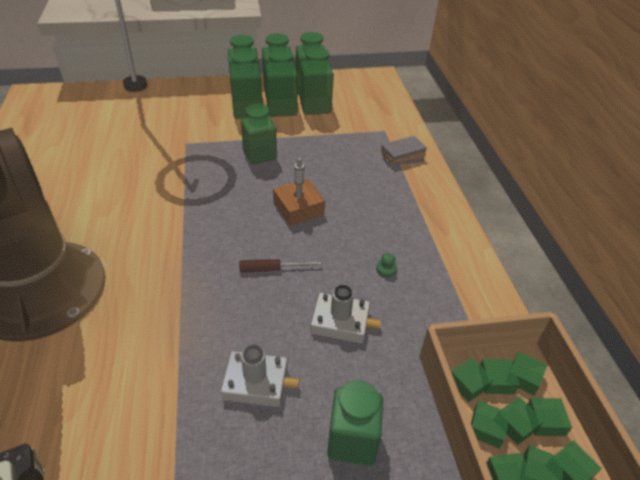

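The target is the outlet at about (0.575, -0.15): the left of the two, at top px (402,238) and side px (343,292). The nozzle stands at top px (235,253) and side px (299,160). I'll zoom in for accurate pixels.

```bash
cat > h.py <<'E'
import numpy as np,cv2
def K(p): return np.array([[p["fx"],0,p["cx"]],[0,p["fy"],p["cy"]],[0,0,1]])
F=np.diag([1.,-1,-1])
def proj(p,X):
    T=np.array(p["cam_to_world"]); R=F@T[:3,:3].T; t=-R@T[:3,3]
    return cv2.projectPoints(np.array(X,float).reshape(-1,3),cv2.Rodrigues(R)[0],t,K(p),np.array(p["D"]))[0][:,0]
def at_z(p,uv,z):
    T=np.array(p["cam_to_world"]); n=cv2.undistortPoints(np.array([[uv]],float),K(p),np.array(p["D"]))[0,0]
    d=T[:3,:3]@F@np.array([n[0],n[1],1]); return T[:3,3]+d*(z-T[2,3])/d[2]
def circ(c,r,z): a=np.linspace(0,2*np.pi,60); return np.c_[c[0]+r*np.cos(a),c[1]+r*np.sin(a),0*a+z]
def crop(p,c,h=30,s=10,draw=()):
    x,y=int(c[0])-h,int(c[1])-h
    im=cv2.resize(np.ascontiguousarray(p["image"][y:y+2*h,x:x+2*h,::-1]),None,fx=s,fy=s,interpolation=cv2.INTER_CUBIC)
    for k in range(0,2*h,10):
        cv2.putText(im,str(x+k),(k*s,10),0,.35,(0,255,255),1);cv2.putText(im,str(y+k),(0,k*s+10),0,.35,(0,255,255),1)
        cv2.line(im,(k*s,0),(k*s,6),(0,255,255),1);cv2.line(im,(0,k*s),(6,k*s),(0,255,255),1)
    for X,col in draw:
        q=((proj(p,X)-[x,y]+.5)*s).astype(np.int32); cv2.polylines(im,[q],False,col,1)
    return im
E
python3 - <<'E'
from station import *
from h import *
out=[]
rows=[]
for n,cm,cn in (("top",(402,238),(237,253)),("side",(343,294),(299,178))):
    p=camera(n)
    m=(.575,-.152); z=(.54,.171)
    dm=[(circ(m,.0165,.092),(0,0,255)),(circ(m,.0115,.092),(0,255,0))]
    dn=[(circ(z,.011,.128),(0,0,255)),(circ(z,.004,.145),(0,255,0)),(circ(z,.011,.080),(0,0,255))]
    rows.append(np.hstack([crop(p,cm,20,10,dm),crop(p,cn,25 if 0 else 20,10,dn)] if n=="top" else [crop(p,cm,20,10,dm),crop(p,(299,170),20,10,dn)]))
    # dark bore centroid
    g=cv2.cvtColor(p["image"],cv2.COLOR_RGB2GRAY); print(n)
    mk=masks_of(p,"nozzle")[0]; ys,xs=np.nonzero(mk["pixels"]); print("noz",mk["conf"],xs.min(),xs.max(),ys.min(),ys.max(),xs.mean(),ys.mean())
cv2.imwrite("pics/z1.png",cv2.resize(np.vstack(rows),(600,600)) if 0 else np.vstack(rows)[:,:800][:800]) 
im=np.vstack(rows); cv2.imwrite("pics/z1.png",cv2.resize(im,(600,600),interpolation=cv2.INTER_AREA))
E
```

```text
top
noz 0.68 228 245 246 260 236.15873015873015 252.95238095238096
side
noz 0.87 294 304 158 197 298.9536231884058 177.2
```

View pics/z1.png

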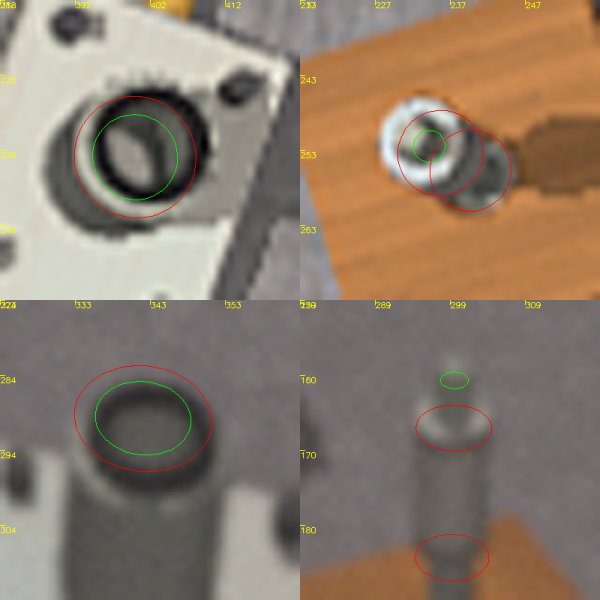

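The mouth overlay needs a shift of about (+3,-4) mm in both views, which puts the mouth at (0.5775,-0.156). The nozzle comes out near (0.5415,0.175). Both fit the expected heights and reach, so I'll go and grasp it.

```bash
python3 - <<'E'
from station import *
from h import *
from scipy.spatial.transform import Rotation as Ro
best=None
for s in (1,-1):
    o=Ro.from_matrix(np.array([[0,s,0],[s,0,0],[0,0,-1]]).T*1.0).as_rotvec()
    q=[kin.inverse_kinematics(P,o) for P in ([.5415,.175,.40],[.5775,-.156,.30],[.5415,.175,.267])]
    print(s,o,[None if a is None else np.round(a,2).tolist() for a in q])
    if all(a is not None for a in q):
        c=max(abs(a[6]) for a in q)
        if best is None or c<best[0]: best=(c,o)
o=best[1]; np.save("o.npy",o)
arm.goto([.5415,.175,.40],o)
arm.line_to([.5415,.175,.267],speed=.12,max_force=8)
s=get_state();print(s["time_s"],s["position"],s["contact_force"])
p=camera("side"); cv2.imwrite("pics/g0.png",crop(p,(299,178),40,7,[(circ((.5415,.175),.011,.128),(0,0,255)),(circ((.5415,.175),.011,.08),(0,0,255))]))
E
```

```text
1 [2.22144147 2.22144147 0.        ] [[0.29, 0.56, -1.05, 1.66, 0.51, 1.23, -0.87], [0.53, 0.55, -0.52, 1.73, 0.33, 0.95, -0.12], [0.2, 0.67, -0.9, 1.81, 0.63, 0.97, -0.97]]
-1 [ 2.22144147 -2.22144147  0.        ] [[0.3, 0.56, -1.06, 1.66, 0.52, 1.23, 2.27], [-0.52, 0.76, 1.15, 1.82, -0.79, 1.1, -2.22], [0.29, 0.75, -1.07, 1.81, 0.76, 1.06, 2.07]]
5.1417 [0.5417241  0.17525075 0.26774086] [-1.05686083 -0.40440739  0.60778957]
```

View pics/g0.png

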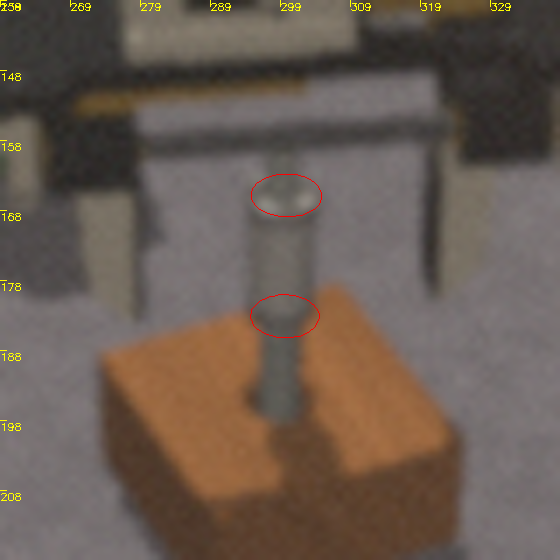

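The nozzle (px 299,165–195) stands midway between the open fingers at the right height. Next: grip, lift, carry it over the socket and look.

```bash
python3 - <<'E'
from station import *
from h import *
o=np.load("o.npy")
s=get_state(); print("f0",s["contact_force"])
claw.grab(50); s=get_state(); print(s["finger_gap"]*92,s["gripper_force"],s["contact_force"],s["position"])
x,y,z=s["position"]
print(arm.line_to([x,y,.385],speed=.12,max_force=15))
s=get_state();print("lift",s["contact_force"],s["position"],s["finger_gap"])
arm.line_to([.5775,-.156,.385],speed=.2)
arm.line_to([.5775,-.156,.357],speed=.1)
s=get_state();print(s["time_s"],s["contact_force"],s["ft_torque"],s["position"],s["ee_rot"])
p=camera("side"); c=s["position"]; zf=c[2]-.159-.088
d=[(circ(c,.0065,zf),(0,255,0)),(circ(c,.010,zf+.005),(0,0,255)),(circ(c,.011,zf+.06),(0,0,255)),(circ((.5775,-.156),.0165,.092),(0,0,255)),(circ((.5775,-.156),.0115,.092),(0,255,0))]
cv2.imwrite("pics/m0.png",crop(p,(343,280),35,8,d));cv2.imwrite("pics/m0raw.png",crop(p,(343,280),35,8))
t=camera("top"); cv2.imwrite("pics/m0t.png",t["image"][:,:,::-1])
im=np.hstack([cv2.imread("pics/m0.png"),cv2.imread("pics/m0raw.png")]);cv2.imwrite("pics/m0b.png",cv2.resize(im,(800,400),interpolation=cv2.INTER_AREA))
E
```

```text
f0 [-0.1943339   1.0258066   0.14465106]
21.45694792517188 49.99997019767761 [ 1.2517872   0.06004621 -0.40611404] [0.54152583 0.17497642 0.26698199]
False
lift [ 0.15331197  0.06660362 -1.45379462] [0.54138248 0.17468426 0.38417826] 0.23395333371940474
9.675 [-0.6219615  -0.13891846 -0.75621267] [-0.0217216  -0.1062975  -0.00853869] [ 0.57738502 -0.15582211  0.35648803] [-2.22011477e+00 -2.22126000e+00  8.27045644e-04]
```

View pics/m0b.png

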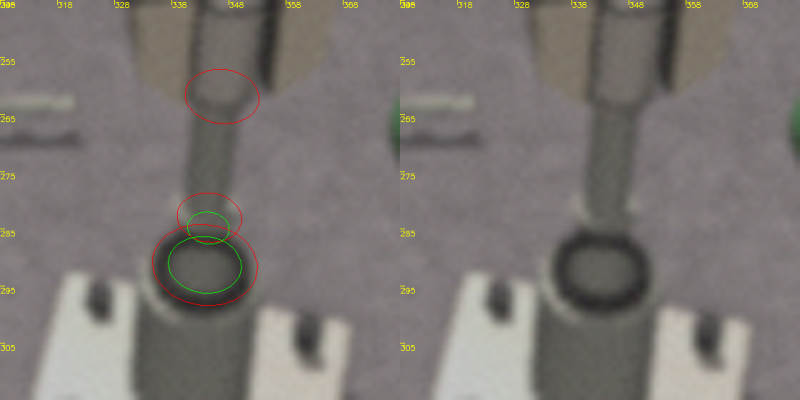

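The nozzle hangs straight above the mouth (ring at px 342,291; foot at px 343,284). In x the two agree. The bead sits about 1 px high, so the nozzle is probably 1–2 mm too far in +y. I'll shift 1.5 mm in -y and do a guarded entry with lateral force feedback.

```bash
cat >> h.py <<'E'
from station import arm,get_state
def F(n=5):
    a=[]
    for _ in range(n): a.append(get_state()["contact_force"]); arm.wait(.01)
    return np.mean(a,0)
E
python3 - <<'E'
from station import *
from h import *
c=np.array([.5775,-.1575,.357]); arm.line_to(c,speed=.05); arm.wait(.2)
f=[F(1) for _ in range(15)]; b=np.mean(f,0); print("base",b,np.std(f,0)); np.save("b.npy",b)
Z0=.092+.159+.088  # TCP z with foot at mouth
for d in (-.005,.001,.004,.007,.010,.013):
    c[2]=Z0-d; hit=arm.line_to(c,speed=.03,max_force=10); f=F(6)-b; s=get_state()
    print(d,hit,np.round(f,2),np.round(s["position"]-c,4),np.round(s["ft_torque"],2))
    if hit: break
    k=np.clip(f[:2]*.00025,-.001,.001); k[np.abs(f[:2])<1.2]=0
    c[:2]+=k
np.save("c.npy",c);print(c,get_state()["time_s"])
E
```

```text
base [-0.03032101  0.04942337 -1.7944885 ] [0.58102093 0.42940141 0.47742173]
-0.005 False [-0.1  -0.1   0.08] [0.0001 0.     0.    ] [-0.04 -0.09  0.  ]
0.001 False [-0.04 -0.33  0.1 ] [-0.     -0.     -0.0001] [-0.05 -0.12 -0.01]
0.004 False [-0.04  0.04  0.28] [-0.     -0.     -0.0001] [-0.04 -0.13 -0.04]
0.007 False [ 0.08 -0.43 -0.21] [-0.     -0.     -0.0001] [-0.   -0.13 -0.02]
0.01 False [-0.18  0.14 -0.57] [-0.     -0.     -0.0001] [-0.02 -0.12  0.02]
0.013 False [ 0.06 -0.22 -0.12] [-0.     -0.     -0.0001] [-0.04 -0.12  0.01]
[ 0.5775 -0.1575  0.326 ] 12.5833
```

Clean entry with no contact forces. Next, fine steps to find the catch.

```bash
python3 - <<'E'
from station import *
from h import *
c=np.load("c.npy"); b=np.load("b.npy"); Z0=.339
d=.0135; d0=None; fmax=0; log=[]
while d<.0505:
    d+=.0005; c[2]=Z0-d; hit=arm.line_to(c,speed=.01,max_force=12); f=F(6)-b
    log.append((d*1e3,f[2])); print(round(d*1e3,1),hit,np.round(f,1),round(get_state()["position"][2]-c[2],4))
    if d0 is None and f[2]>1.5: d0=d; print("contact")
    if d0: fmax=max(fmax,f[2])
    if f[2]>13 or np.hypot(*f[:2])>10: print("stop"); break
    if d0 and fmax>3 and d>d0+.006 and f[2]<1.2: print("snap"); break
    if d0 and d>d0+.0095: print("stop d0+9.5"); break
np.save("c.npy",c); print(get_state()["time_s"])
E
```

```text
14.0 False [-0.1 -0.1 -0. ] -0.0
14.5 False [ 0.2 -0.1  0.1] -0.0
15.0 False [0.1 0.3 0. ] 0.0
15.5 False [-0.1  0.  -0.3] -0.0
16.0 False [ 0.1  0.  -0.2] -0.0
16.5 False [-0.1 -0.   0.1] -0.0
17.0 False [ 0.2 -0.2 -0.1] 0.0
17.5 False [-0. -0.  0.] -0.0
18.0 False [ 0.2 -0.2  0.1] -0.0
18.5 False [-0.1 -0.2 -0.1] -0.0
19.0 False [0.1 0.2 0.1] -0.0
19.5 False [0.  0.2 0.2] -0.0
20.0 False [-0.  -0.   0.2] -0.0
20.5 False [-0.2 -0.1 -0. ] -0.0
21.0 False [ 0.3 -0.1 -0.2] -0.0
21.5 False [-0.  -0.3 -0. ] -0.0
22.0 False [ 0.  -0.1 -0.3] -0.0
22.5 False [ 0.2 -0.3 -0.5] -0.0
23.0 False [ 0.2 -0.  -0.4] -0.0
23.5 False [-0.1  0.2 -0.2] -0.0
24.0 False [0.  0.2 0.5] -0.0
24.5 False [ 0.3 -0.1 -0. ] -0.0
25.0 False [ 0.3 -0.5  0.2] -0.0
25.5 False [0.4 0.1 0. ] -0.0
26.0 False [ 0.2 -0.3 -0.2] -0.0
26.5 False [ 0.3 -0.4 -0.2] -0.0
27.0 False [-0.1 -0.5 -0.4] -0.0
27.5 False [ 0.1 -0.5  0.1] -0.0
28.0 False [ 0.4 -0.3  0.1] -0.0
28.5 False [ 0.2 -0.3  0.1] -0.0
29.0 False [ 0.1 -0.   0.4] -0.0
29.5 False [0.4 0.1 0.2] -0.0
30.0 False [-0.   0.1 -0. ] -0.0
30.5 False [ 0.2 -0.2  0.1] -0.0
3
[... 285 characters left out ...]
] -0.0
35.5 False [-0.2 -0.2  0.2] -0.0
36.0 False [ 0.  -0.1 -0. ] -0.0
36.5 False [ 0.1 -0.2 -0. ] -0.0
37.0 False [-0.3 -0.1  0.1] -0.0
37.5 False [-0.7 -0.   1.1] 0.0
38.0 False [-0.9  0.2  3.8] 0.0002
contact
38.5 False [-0.9  0.2  6.1] 0.0003
39.0 False [-0.4 -0.   7.1] 0.0002
39.5 False [-0.7 -0.2  7.1] 0.0002
40.0 False [-0.6  0.1  7.4] 0.0003
40.5 False [-0.5  0.1  7.5] 0.0003
41.0 False [-0.6  0.2  8.4] 0.0004
41.5 False [0.4 0.5 2. ] -0.0003
42.0 False [0.4 0.5 0.6] -0.0003
42.5 False [0.5 0.9 1. ] -0.0001
43.0 False [0.3 0.6 1.4] -0.0
43.5 False [0.1 0.3 1.6] -0.0
44.0 False [-0.   0.2  1.3] -0.0001
44.5 False [0.3 0.1 1.4] -0.0001
45.0 False [ 0.8  0.1 -2.7] -0.0004
snap
31.4833
```

Contact at 37.5 mm, peak about 8 N, then the snap at 45 mm. Now a little deeper under guard, then the proof pull.

```bash
python3 - <<'E'
from station import *
from h import *
c=np.load("c.npy"); b=np.load("b.npy")
c[2]-=.0007; hit=arm.line_to(c,speed=.01,max_force=8); f=F(4)-b; print("down",hit,np.round(f,1))
z0=c[2]; ok=False; u=0
while u<.0065:
    u+=.001; c[2]=z0+u; arm.line_to(c,speed=.015); f=F(4)-b; print(u,np.round(f,1),round(get_state()["position"][2]-z0,4))
    if f[2]<-9.2: ok=True; break
if ok: arm.wait(.35); print("hold",np.round(F(4)-b,1))
c[2]=z0+.0005; arm.line_to(c,speed=.015); print("back",ok,np.round(F(4)-b,1),get_state()["time_s"])
np.save("c.npy",c)
E
```

```text
down False [-0.6 -0.4 -0.1]
0.001 [ 1.3  0.4 -4.7] 0.0007
0.002 [ 1.1  0.4 -6.7] 0.0018
0.003 [ 1.2  0.4 -8.2] 0.0028
0.004 [ 1.   0.  -9.2] 0.0038
hold [ 1.1  0.4 -9.5]
back True [-0.4 -0.  -5.3] 33.7
```

The catch holds at 9.5 N. I'll lower to zero load, release and retreat.

```bash
python3 - <<'E'
from station import *
from h import *
c=np.load("c.npy"); b=np.load("b.npy")
for _ in range(4):
    f=F(4)-b; print(np.round(f,1))
    if f[2]>-1: break
    c[2]-=.0005; arm.line_to(c,speed=.015,max_force=8)
claw.gripper_open(); print(get_state()["finger_gap"])
arm.line_to(c+[0,0,.13],speed=.15); s=get_state(); print(s["time_s"],s["contact_force"])
p=camera("side"); d=[(circ((.5775,-.1565),.011,.092-.0455+.108),(0,0,255)),(circ((.5775,-.1565),.0165,.092),(0,0,255))]
cv2.imwrite("pics/e.png",crop(p,(343,275),35,8,d))
E
```

```text
[-0.1 -0.1 -4.6]
[-0.2 -0.2 -2.2]
[ 0.2 -0.1  0.3]
0.9990094881589202
36.5167 [-0.02201626  1.02709725 -0.32808748]Traceback (most recent call last):
  File "<stdin>", line 11, in <module>
  File "h.py", line 18, in crop
    q=((proj(p,X)-[x,y]+.5)*s).astype(np.int32); cv2.polylines(im,[q],False,col,1)
        ~~~~^^^^^
  File "h.py", line 5, in proj
    T=np.array(p["cam_to_world"]); R=F@T[:3,:3].T; t=-R@T[:3,3]
                                     ~^~~~~~~~~~~
ValueError: matmul: Input operand 0 does not have enough dimensions (has 0, gufunc core with signature (n?,k),(k,m?)->(n?,m?) requires 1)
```

```bash
python3 - <<'E'
from station import *
import h
p=camera("side"); h.cv2.imwrite("pics/e2.png",h.crop(p,(343,270),40,7))
print(get_state()["time_s"])
E
```

```text
36.6167
```

View pics/e2.png

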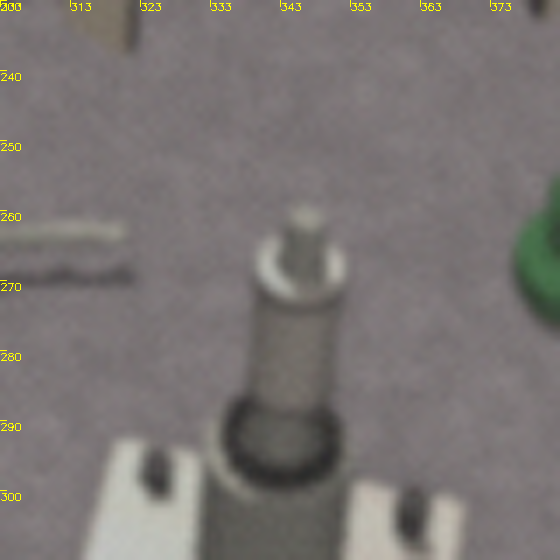

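The nozzle stands upright in the socket (tip at px 345,259; ring at px 342,292) and the gripper is clear of it.

```bash
python3 -c "
from station import *
print(workorder.sign_off(), get_state()['time_s'])"
```

```text
the job is handed in; nothing more can be done
the job is handed in; nothing more can be done
```

The nozzle is locked upright in the left outlet's socket: it snapped in with the foot about 45 mm down, held a 9.5 N upward pull, and was released at about 36.6 s; the job is handed in, but no verdict was shown.

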